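# Load a carving blank under the spring clip of a holding board

### The arm

A 6-joint arm with a two-finger parallel gripper is mounted at the origin on the work surface. World frame = base frame: x ahead of the robot, y to its left, z up, the work surface at z = 0. Lengths are in m, angles in rad, forces in N, time in s.
With the tool pointing down it reaches from about 0.35 to 0.85 m from the base axis. Payload 8.1 kg.
Tool frame: the origin (TCP) lies on the centre line of the jaws, within the pads' length; the fingertips stand tip_reach ahead of it and the grasp point (between the pads) is the TCP (tip_reach is the distance from the TCP to the fingertips, in m); z points along the fingers, y is the direction in which the jaws open and shut (so a half turn about z gives the same grasp; the last joint's range is limited). The gripper opens to 93 mm and grips with 3 to 60 N. Pads are 15 mm wide; open, the fingers measure 128 mm over their backs; the gripper's body (75 mm by 188 mm) begins 65 mm behind the grasp point.
Start: joints at [1.087, 0.13, 1.488, -0, 1.523, -0.085], TCP at [0.233, 0.553, 0.207] pointing down, gripper open.
Joint ranges: [-2.96, 2.96], [-0.89, 2.26], [0.02, 2.5], [-1.34, 4.48], [0, 2.73], [-2.66, 2.66]. Speed limits (rad/s): [2.39, 2.39, 2.79, 3.14, 3.14, 3.14].

### API

Orientations are given as a unit quaternion [w, x, y, z].
In Python, from workcell import * gives the robot as it stands. The module is installed in compiled form; this text tells all that it offers.
- The arm moves only by the tool carry_out, never from a script. Its argument "deltas" is text: rows parted by semicolons, each of 5 numbers parted by spaces: the shift along the world's x, y, z in m, then the turn about the world's z in degrees, then the closure, from 0 (fully open) to 1 (shut). In form: dx dy dz yaw fingers; .... A call has 1 to 12 rows; each row shifts and turns the pose as measured when the row begins; what a row does not reach is not made up. A row lasts 1/8 s, in which the tool goes at most 62.5 mm and 10.7 degrees, less where a joint would pass 70% of its speed; a pose out of reach is approached as far as the arm can. A call is refused whole if a number of a shift passes 0.0625 or a number of a turn 10.7, either way. A call with a gripper value outside its range is refused whole. The fingers move at their own pace and stop on an object; "newtons" is the grip in N (left out, the last holds). Time passes only in rows, so rows that do not move let the fingers close. It gives the time, the measured TCP pose, the force and the opening at its end, in the units of the state.
- state(): the state, without advancing time (a new reading comes with each control period).
- read_camera(name): name is "side" or "top" or "wrist"; returns a dict with "color" (480x640x3 uint8, red, green, blue), "z_map" (480x640 float32, m along the optical axis (not along the pixel's ray), 0 where there is no reading), "fov_y" (degrees; the focal length in pixels is half the picture's height over the tangent of half this angle, whatever the lens; pixels are square), "cx", "cy" (the principal point, pixels), "rvec" (rotation vector, rad) and "tvec" (3), from world to camera coordinates, as OpenCV has them. Camera axes: x right, y down, z forward; pixel columns grow to the right and rows downward; lengths in m; the calibration is good to about 2 mm. The wrist camera is an equidistant fisheye: a pixel r from the principal point sees the ray r / f radians off the axis. A picture is of the moment at which its call begins.
- close_job(): hands the job in, once; it reports no verdict.
Trained networks look in a picture, given as the dict that the camera call returned (one of the last four; its "shot" number tells which), for a name from the list of things; names that differ only in an ending like _2 or _b are one class to them, and where a whole thing is asked for, a point or a joint stands for the part that bears it (a point fixed in the world has none). Each returns a list of dicts, best first, with "score" (0 to 1); they miss things now and then, are a little off and sometimes report something else, mostly with a low value. They report only what shows in the picture. A call takes as long as a camera call. They do not tell look-alikes from the thing itself.
- find_in(picture, target): "box" ([left, top, right, bottom] in pixels, round what is visible of it).
- silhouettes(picture, target): "pixels" (480x640 bool, what is visible of it) and "box" ([left, top, right, bottom] in pixels, round what is visible of it).
The state is a dict: "time_s": time; "joint_positions": joint angles; "joint_velocities": joint speeds; "effort": joint torques, N m; "ee_pos": TCP position; "tool_rot": TCP orientation; "wrist_force": force on the tool from outside, world axes, zero at the start; "torque": the same for the moment, N m; "width": finger opening in m.
Only numpy, scipy, OpenCV 4.12 (cv2) and the standard library are available. Lean on these libraries where they do the work, as an engineer would, in place of code of your own. Each camera call takes 0.05 s, during which the arm holds its last target.

### The job

Load the flat wooden blank into the carver's holding board for carving: press the clip's long thumb bar down with one fingertip and keep it down, and with the other fingertip push the blank along its channel, under the raised jaw, until it is fully home against the end stop. Then let go so that the clip springs back and clamps the blank. Only press and push: do not pick up or lift the blank, and leave the other things on the table where they are.

Things in the scene. Friction and masses are not known exactly. Their poses are not given: they have to be found in the camera images.
- board: Holding board, dark wooden slab 200 x 150 x 16 mm fixed to the table. Origin: centre of its underside; x = push direction, y to the left, z up. Its top (16 mm up) is the floor of a channel along x, 53 mm wide, centred on y = +30 mm, open at its -x end, between rails 7 mm high (left 10 mm wide, right 5 mm wide).
- stop (a point): Middle of the face of the end stop, which closes the channel at the board's x = +80 mm (9 mm high, 53 mm wide), 5 mm above the channel floor.
- clip (a joint): Angle (rad) of the sprung steel clip, hinged on a 7 mm rod along the board's x at y = -10 mm, 9 mm above its top. 0 at rest (jaw down); grows as the thumb bar is pressed; stops at 0.40 (jaw up). From 0.27 the blank passes beneath; clamping the blank it reads about 0.23. Springs shut when let go. About 2 N at mid bar to start, 6 N fully down.
- thumb_bar (a point): Middle of the upper face of the clip's thumb bar, a smooth steel strip right of the channel, board x = -85 to +35 mm, y = -20 to -55 mm; a fingertip can slide along it. At rest it slopes up outwards (middle 16 mm, outer edge 22 mm above the board's top); at 0.36 rad it is level, 6 mm above the board's top, and stops just below that.
- jaw (a point): Lower face of the jaw's square lip, mid-channel: board x = +38 to +62 mm, y = +29 to +35 mm, on an arm that reaches from the hinge over the right rail. At rest it is 1 mm above the channel floor and its flat side blocks the blank; fully open it is at least 15 mm above the floor.
- blank_center (a point): Centre of the blank, a plain pale wooden slab 70 (x) x 50 x 10 mm, about 30 g, flat in the channel with 1.5 mm of play each side, its x along the board's x. It starts with its front edge 5 to 35 mm short of the jaw. Fully home against the end stop its centre is at board x = +45, y = +30 mm, its rear edge at x = +10 mm.
- carving: Bystander: small carved nut on a round dark stand, 38 mm across and 45 mm high, a few cm beyond the end stop of the board. Origin under its centre.
- wax_jar: Bystander: small amber jar, 42 mm across and 36 mm high, just left of the board. Origin under its centre.
- gouge_a: Bystander: carving gouge lying on the tan tool roll, dark handle 115 mm long. Origin under the middle of the handle.
- gouge_b: Bystander: narrower gouge lying on the tool roll, dark handle 105 mm long. Origin under the middle of the handle.
- brush: Bystander: hand brush, 150 mm long, lying on the right of the table. Origin on its underside.
- chip_tray: Bystander: empty wooden tray 90 x 70 x 28 mm, on the right of the table. Origin under its centre.
- small_case: Bystander: small glass display case with dark wooden frame, 90 x 90 x 95 mm, on the right of the table. Origin under its centre.
Not all that is in view belongs to the job. Several things have the shape of the board; the one meant has the colours described above. What is shaped like the part that bears blank_center but blue is not meant.

How it is judged:
By the outcome, as a careful person would: the job done as asked, in the order asked, and still so for the second after the job is handed in, with the robot touching nothing.
It also fails if it takes over 48 s, if anything falls off the work surface, if the arm or the gripper's body presses on something with over 40 N, if the wrist force passes 120 N, or if a joint passes its speed limit or range.

## Working session

There is one attempt and no reset: what is moved stays moved. The work goes in short steps, Python scripts to look and compute and a tool call to move; the robot and the scene stay as the last step left them, time stands still between calls to the robot, and variables do not carry over. Pictures are saved under pics/ and viewed, and the job is handed in when it is done.

Besides the shell and the picture viewer there is one more tool, called by a JSON object that holds its "method" and its "body". carry_out: Moves the arm, as the interface text tells. Its arguments: {"type":"object","properties":{"deltas":{"type":"string"},"newtons":{"type":"number"}},"required":["deltas"]}

```bash
mkdir -p pics; cat > h.py <<'E'
from workcell import *
import numpy as np, cv2
def save(p,n): cv2.imwrite('pics/'+n+'.png',cv2.cvtColor(p['color'],cv2.COLOR_RGB2BGR))
def pose(p):
    R=cv2.Rodrigues(np.array(p['rvec'],float))[0]; return R,np.array(p['tvec'],float)
def f(p): return 240/np.tan(np.radians(p['fov_y'])/2)
def unproj(p,u,v,d=None):
    R,t=pose(p); 
    if d is None: d=p['z_map'][int(round(v)),int(round(u))]
    c=np.array([(u-p['cx'])/f(p)*d,(v-p['cy'])/f(p)*d,d]); return R.T@(c-t)
def ray_at_z(p,u,v,z):
    R,t=pose(p); o=-R.T@t; r=R.T@np.array([(u-p['cx'])/f(p),(v-p['cy'])/f(p),1]); return o+r*(z-o[2])/r[2]
def proj(p,X):
    R,t=pose(p); c=R@np.array(X)+t; return p['cx']+f(p)*c[0]/c[2],p['cy']+f(p)*c[1]/c[2]
E
python3 - <<'E'
from h import *
s=state();print({k:np.round(v,3) for k,v in s.items()} , [k for k in s])
for n in ['top','side']:
    p=read_camera(n);save(p,n+'0')
    R,t=pose(p);print(n,-R.T@t,p['fov_y'])
    for k in ['board','clip','thumb_bar','jaw','blank_center','stop','carving','wax_jar']:
        try: print(k,[(np.round(d['box']),round(d['score'],2)) for d in find_in(p,k)])
        except Exception as e: print(k,e)
E
```

```text
{'time_s': np.float64(0.0), 'joint_positions': array([ 1.087,  0.131,  1.489,  0.   ,  1.523, -0.085]), 'joint_velocities': array([-0.001,  0.001, -0.001, -0.002,  0.001, -0.   ]), 'effort': array([ 0.0000e+00, -5.5985e+01, -4.9175e+01,  7.7000e-02,  3.6000e-02,
       -0.0000e+00]), 'ee_pos': array([0.233, 0.552, 0.206]), 'tool_rot': array([-0.   ,  0.198,  0.98 , -0.001]), 'wrist_force': array([-0.203, -0.101,  0.274]), 'torque': array([ 0.004,  0.026, -0.023]), 'width': np.float64(0.093)} ['time_s', 'joint_positions', 'joint_velocities', 'effort', 'ee_pos', 'tool_rot', 'wrist_force', 'torque', 'width']
top [0.19276856 0.00222387 1.55130863] 45.31114067141169
board [(array([257., 221., 328., 303.]), 0.64), (array([355., 289., 419., 373.]), 0.58), (array([343., 186., 424., 270.]), 0.57)]
clip [(array([380., 308., 412., 364.]), 0.94), (array([285., 234., 312., 292.]), 0.77), (array([374., 202., 410., 260.]), 0.68)]
thumb_bar [(array([288., 235., 313., 295.]), 0.65), (array([372., 202., 410., 260.]), 0.6), (array([376., 308., 411., 365.]), 0.57)]
jaw [(array([372., 205., 407., 260.]),
[... 784 characters left out ...]
2., 208., 342., 230.]), 0.79), (array([326., 283., 399., 316.]), 0.56)]
thumb_bar [(array([278., 209., 344., 232.]), 0.84), (array([192., 287., 269., 323.]), 0.69), (array([326., 284., 396., 319.]), 0.6), (array([273., 199., 359., 250.]), 0.55)]
jaw [(array([324., 282., 396., 316.]), 0.87), (array([190., 291., 270., 326.]), 0.81), (array([282., 209., 344., 231.]), 0.72)]
blank_center [(array([231., 186., 259., 204.]), 0.92), (array([298., 200., 326., 220.]), 0.67)]
stop [(array([271., 198., 357., 252.]), 0.98), (array([183., 275., 286., 343.]), 0.86), (array([312., 258., 419., 345.]), 0.59), (array([282., 213., 344., 228.]), 0.22)]
carving []
wax_jar [(array([321., 187., 336., 203.]), 0.77)]
```

View pics/top0.png

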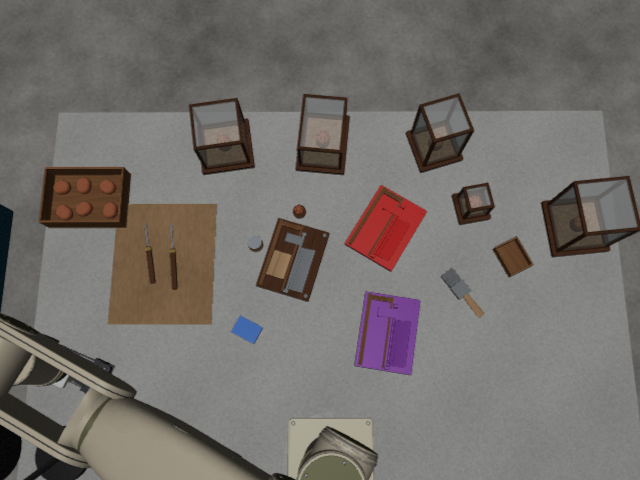

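View pics/side0.png

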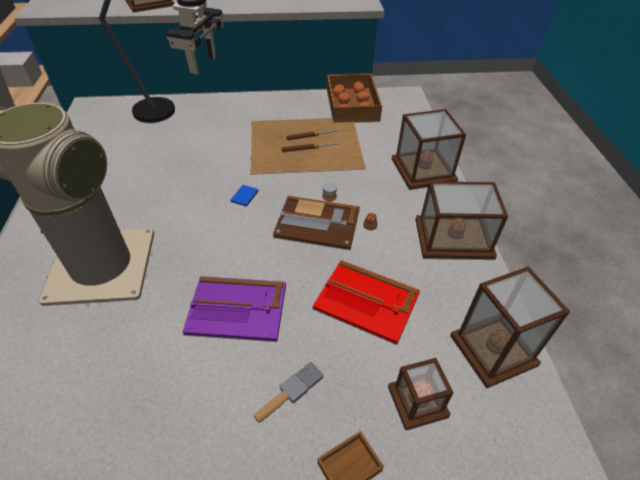

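```bash
python3 - <<'E'
from h import *
p=read_camera('top')
print(p['cx'],p['cy'],f(p))
a=cv2.cvtColor(p['color'],cv2.COLOR_RGB2BGR)[205:315,240:345]
cv2.imwrite('pics/topz.png',cv2.resize(a,None,fx=5.4,fy=5.4,interpolation=cv2.INTER_CUBIC))
for d in silhouettes(p,'board'):
    m=d['pixels']; c=p['color'][m].mean(0); v,u=np.nonzero(m)
    r=cv2.minAreaRect(np.c_[u,v].astype(np.float32)); print(d['score'],c,r,m.sum())
    print([np.round(ray_at_z(p,*q,0.016),4) for q in cv2.boxPoints(r)])
p=read_camera('side')
a=cv2.cvtColor(p['color'],cv2.COLOR_RGB2BGR)[175:265,260:390]
cv2.imwrite('pics/sidez.png',cv2.resize(a,None,fx=6,fy=6,interpolation=cv2.INTER_CUBIC))
p=read_camera('wrist');save(p,'w0');print(p['fov_y'],pose(p))
E
```

```text
324.82647981866967 248.30422576671168 574.9904680732434
0.94 [110.62738261  65.16852627 128.0353324 ] ((387.5108642578125, 332.9271545410156), (57.68290328979492, 76.09681701660156), 8.47114372253418) 4302
[array([ 0.2382, -0.064 ,  0.016 ]), array([ 0.437 , -0.0965,  0.016 ]), array([ 0.4138, -0.2492,  0.016 ]), array([ 0.2165, -0.2123,  0.016 ])]
0.78 [76.10407632 61.08817577 52.21451286] ((292.13323974609375, 259.06231689453125), (55.77824401855469, 72.83198547363281), 16.927513122558594) 3459
[array([0.4518, 0.1999, 0.016 ]), array([0.6479, 0.1463, 0.016 ]), array([ 0.6009, -0.002 ,  0.016 ]), array([0.4075, 0.0553, 0.016 ])]
0.7 [150.63352421  46.93180635  42.55960437] ((385.2646789550781, 227.55880737304688), (55.908538818359375, 71.3434066772461), 30.963754653930664) 3842
[array([ 0.5683, -0.0391,  0.016 ]), array([ 0.7457, -0.1439,  0.016 ]), array([ 0.6608, -0.2754,  0.016 ]), array([ 0.4877, -0.1687,  0.016 ])]
65.70646984690485 (array([[ 0.38869619,  0.92136482,  0.0014658 ],
       [ 0.88703612, -0.37464322,  0.26983212],
       [ 0.24916298, -0.1035825 , -0.96290627]]), array([-0.60059197, -0.03014292,  0.38993888]))
```

View pics/topz.png

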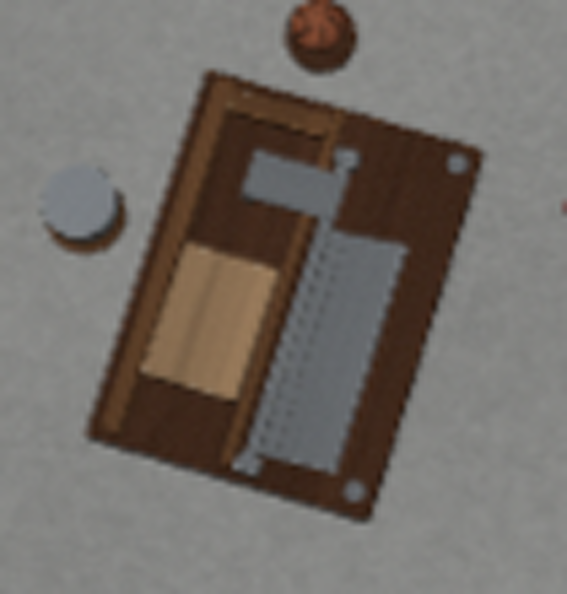

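View pics/sidez.png

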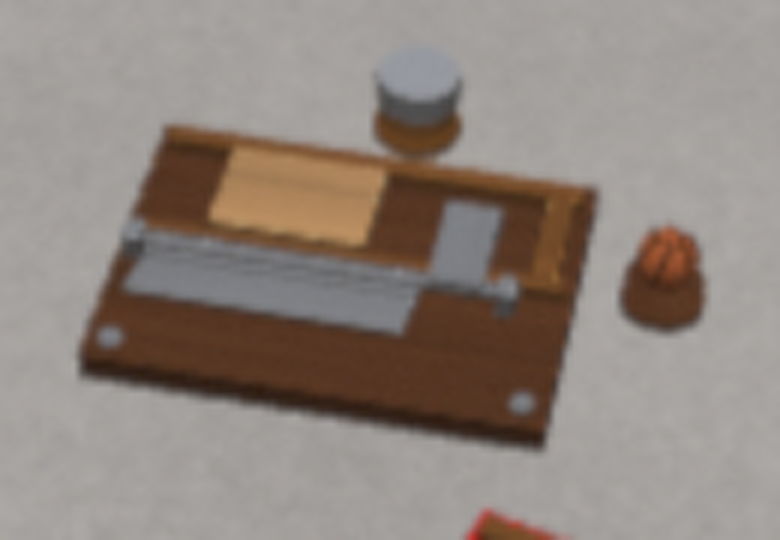

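View pics/w0.png

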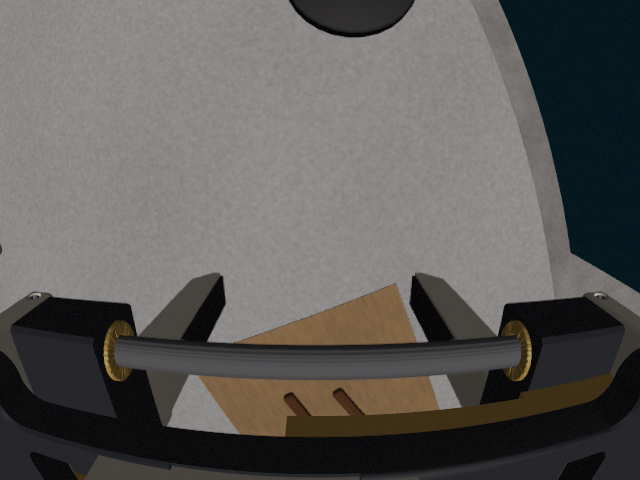

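```bash
cat > fit.py <<'E'
from h import *
from scipy.optimize import least_squares
p=read_camera('top')
q=np.array([(210,70),(482,150),(370,520),(90,437)],float)
# board pts: left-far has rail & stop (heights?) -> use top of slab for right corners, rail top for left-far
q=q/5.4+np.array([240,205])-0.4
P=np.array([[.1,.075,.016],[.1,-.075,.016],[-.1,-.075,.016],[-.1,.075,.016]])
def T(x,P): c,s=np.cos(x[2]),np.sin(x[2]); return np.c_[x[0]+c*P[:,0]-s*P[:,1],x[1]+s*P[:,0]+c*P[:,1],P[:,2]]
r=least_squares(lambda x:(np.array([proj(p,X) for X in T(x,P)])-q).ravel(),[.53,.1,-.27])
print(r.x,np.degrees(r.x[2]),r.fun)
def inv(X,x=r.x): c,s=np.cos(x[2]),np.sin(x[2]); d=X[:2]-x[:2]; return np.array([c*d[0]+s*d[1],-s*d[0]+c*d[1]])
for n,(a,b),z in [('bl rearL',(140,372),.026),('bl rearR',(237,400),.026),('bl frR',(278,268),.026),('bl frL',(188,242),.026),('bar far out',(405,243),.038),('bar near out',(337,472),.038),('jaw far l',(257,150),.03),('stop l',(228,110),.025),('carv',(320,40),.0),('jar',(80,205),.036)]:
    X=ray_at_z(p,a/5.4+240-.4,b/5.4+205-.4,z); print(n,np.round(inv(X)*1000,1))
s=state(); print(inv(s['ee_pos']))
E
python3 fit.py
```

```text
[ 0.52688865  0.09765612 -0.28960154] -16.59294593356021 [-0.54447996 -0.18037636  0.82446735 -0.18991282  0.4590691   0.32102665
 -0.74088273 -0.00213695]
bl rearL [-62.3  57.7]
bl rearR [-62.1   6.9]
bl frR [8.2 7.4]
bl frL [ 8.1 55. ]
bar far out [ 36.1 -51.3]
bar near out [-84.2 -52.7]
jaw far l [62.9 35.4]
stop l [80.  56.6]
carv [135.8  26. ]
jar [  8.9 111.3]
[-0.41173213  0.35237326]
```

{"method": "carry_out", "body": {"deltas": "0.022 -0.044 0 0.6 0.46;0.022 -0.044 0 0.6 0.46;0.022 -0.044 0 0.6 0.46;0.022 -0.044 0 0.6 0.46;0.022 -0.044 0 0.6 0.46;0.022 -0.044 0 0.6 0.46;0.022 -0.044 0 0.6 0.46;0.022 -0.044 0 0.6 0.46;0.022 -0.044 0 0.6 0.46;0.022 -0.044 0 0.6 0.46;0 0 0 0 0.46"}}

```text
time_s: 2.52
ee_pos: [0.4576, 0.0989, 0.2084]
tool_rot: [0.002, 0.144, 0.99, 0.001]
wrist_force: [-0.5, 0.6, 0.6]
width: 0.0503
```

```bash
cat >> h.py <<'E'
B=[.52689,.09766,-.2896]
def inv(X,x=B): c,s=np.cos(x[2]),np.sin(x[2]); d=np.array(X)[:2]-x[:2]; return np.array([c*d[0]+s*d[1],-s*d[0]+c*d[1]])
def fwd(X,x=B): c,s=np.cos(x[2]),np.sin(x[2]); return np.array([x[0]+c*X[0]-s*X[1],x[1]+s*X[0]+c*X[1]])
def rep():
    s=state(); w,a,b,c=s['tool_rot']
    yaw=np.degrees(np.arctan2(1-2*(a*a+c*c),2*(a*b-w*c)))
    print('t',s['time_s'],'board xy mm',np.round(inv(s['ee_pos'])*1000,1),'ee',np.round(s['ee_pos'],4),'yaw err',round(yaw-90-np.degrees(B[2]),2),'w',s['width'],'F',np.round(s['wrist_force'],2),'T',np.round(s['torque'],2)); return s
E
python3 - <<'E'
from h import *
s=rep()
for n in ['wrist','side','top']:
    p=read_camera(n);save(p,n+'1')
    if n=='wrist':R,t=pose(p);print(-R.T@t)
E
```

```text
t 2.525 board xy mm [-66.8 -18.6] ee [0.4576 0.0989 0.2084] yaw err 0.07 w 0.050252571313797574 F [-0.5   0.64  0.63] T [ 0.02 -0.03  0.01]
[0.38390486 0.12037679 0.38530329]
```

View pics/wrist1.png

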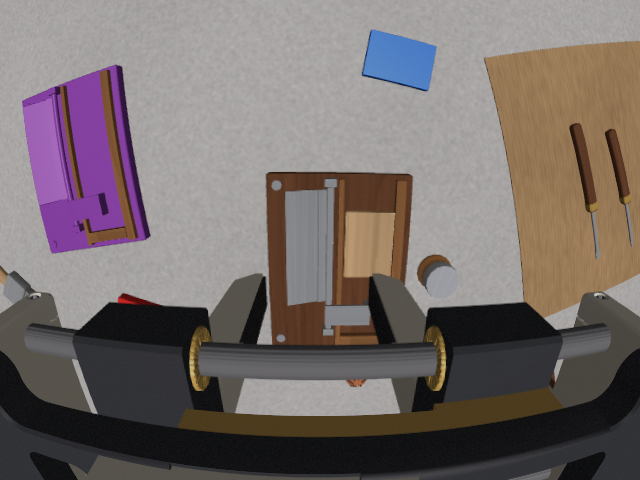

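View pics/side1.png

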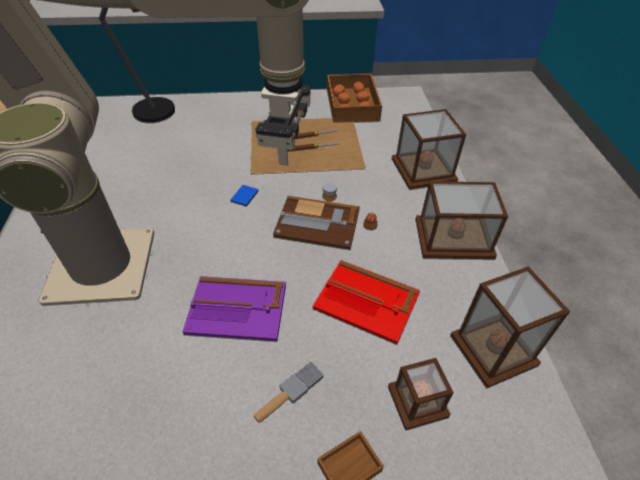

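```bash
cat >> h.py <<'E'
def wun(p,u,v,z=None):
    R,t=pose(p); x,y=u-p['cx'],v-p['cy']; r=np.hypot(x,y); th=r/f(p)
    k=np.tan(th)/max(r,1e-9); ray=np.array([x*k,y*k,1]); o=-R.T@t
    if z is None:
        d=p['z_map'][int(round(v)),int(round(u))]; return R.T@(ray*d-t)
    w=R.T@ray; return o+w*(z-o[2])/w[2]
E
python3 - <<'E'
from h import *
p=read_camera('wrist')
for n,(u,v),z in [('nearR',(267,174),.016),('nearL',(411.5,175.5),.016),('blank rl',(345,211),.026),('blank rr',(394.5,213),.026),('blank frL?',(344,277),.026),('bar nr out',(286,191),.038),('bar fr out',(289,305),.038),('screw',(277,185),.016)]:
    X=wun(p,u,v,z); X2=wun(p,u,v); print(n,np.round(inv(X)*1000,1),'depth',np.round(inv(X2)*1000,1),round(X2[2]*1000,1))
# finger points
s=state(); z=p['z_map']
pts=[]
for v in range(260,420,2):
    for u in range(200,440,2):
        if 0<z[v,u]<0.33:
            X=wun(p,u,v); pts.append([u,v,*X])
pts=np.array(pts)
# in tool frame (board-aligned)
L=np.array([[*(inv(q[2:])-inv(s['ee_pos'])),q[4]-s['ee_pos'][2]] for q in pts])*1000
print('lowest',np.percentile(L[:,2],[0,1,5]))
m=L[:,2]<L[:,2].min()+30
for sgn in (1,-1):
    k=m&(L[:,1]*sgn>0); print(sgn,L[k].min(0),L[k].max(0),k.sum())
a=cv2.cvtColor(p['color'],cv2.COLOR_RGB2BGR)[165:365,200:460]
cv2.imwrite('pics/wz1.png',cv2.resize(a,None,fx=3,fy=3,interpolation=cv2.INTER_CUBIC))
E
```

```text
nearR [-103.4  -64.7] depth [-102.4  -65.9] 7.2
nearL [-103.4   81.6] depth [-101.6   85.9] -0.1
blank rl [-67.7  13.2] depth [-65.5  14. ] 15.8
blank rr [-66.2  63.4] depth [-65.4  64.1] 22.6
blank frL? [ 2.7 14. ] depth [ 2.8 14. ] 25.8
bar nr out [-89.5 -44. ] depth [-86.1 -45.7] 16.6
bar fr out [ 29.6 -43.3] depth [ 30.4 -43.5] 36.4
screw [-92.1 -54.8] depth [-92.4 -54.6] 17.6
lowest [10.41122068 15.10325893 26.34497916]
1 [-10.7306387   24.69729022  11.11014217] [ 7.4487225  39.61819153 40.39945186] 275
-1 [-10.61575293 -39.85932841  10.41122068] [  7.36370468 -24.82332528  40.30800711] 286
```

View pics/wz1.png

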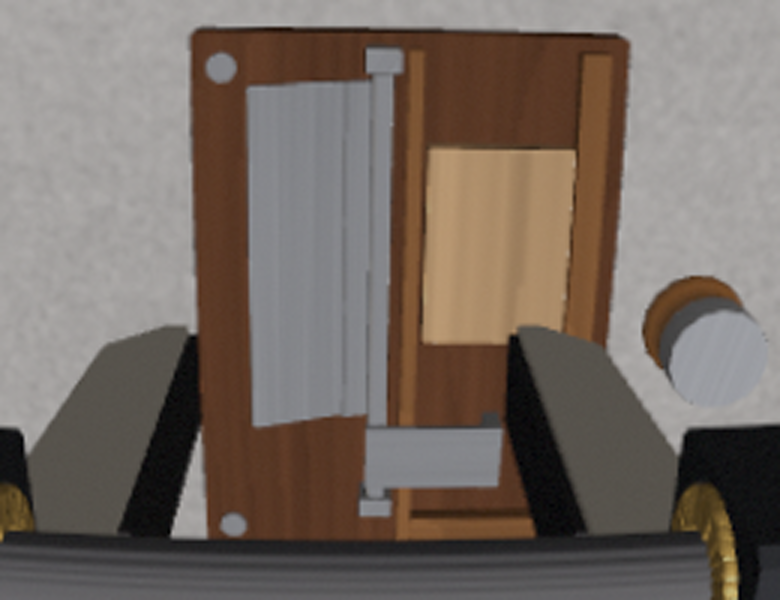

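```bash
python3 - <<'E'
from h import *
rep()
p=read_camera('side')
for n,(a,b),z in [('nearL',(165,127),.023),('nearR top',(83,358),.016),('farR top',(545,428),.016),('farL',(595,188),.025),('bl rl',(232,146),.026),('bl rr',(210,220),.026),('bl fr',(364,246),.026),('bar near out',(125,290),.038),('bar far out',(404,332),.038)]:
    u,v=a/6+260-.4,b/6+175-.4
    X=ray_at_z(p,u,v,z); print(n,np.round(inv(X)*1000,1))
print('table z side',[np.round(unproj(p,u,v),4) for u,v in [(250,260),(400,360)]])
for n in ['top']:
    p=read_camera(n); print('table z top',[np.round(unproj(p,u,v),4) for u,v in [(330,300),(230,280),(340,420)]])
    save(p,'top2')
    # base plate corners
    a=cv2.cvtColor(p['color'],cv2.COLOR_RGB2BGR)[400:480,270:390]; cv2.imwrite('pics/base.png',cv2.resize(a,None,fx=5,fy=5))
    # gripper tip in the top picture: project TCP
    print(proj(p,state()['ee_pos']))
p=read_camera('wrist'); print('wrist table',[np.round(wun(p,u,v),4) for u,v in [(200,200),(470,200),(320,120),(320,60)]],p['cx'],p['cy'])
for n,(u,v),z in [('nearR',(267,174),.016),('nearL',(411.5,175.5),.016)]: print(inv(wun(p,u,v,z)))
# red/purple board comparisons
p2=read_camera('top'); 
for d in find_in(p,'blank_center'): print(d['box'], [np.round(wun(p,u,v,.01),4) for u,v in [((d['box'][0]+d['box'][2])/2,(d['box'][1]+d['box'][3])/2)]])
for d in find_in(p2,'blank_center'): print(d['box'], [np.round(ray_at_z(p2,u,v,.01),4) for u,v in [((d['box'][0]+d['box'][2])/2,(d['box'][1]+d['box'][3])/2)]])
E
```

```text
t 2.725 board xy mm [-69.2 -15.4] ee [0.4562 0.1026 0.2083] yaw err 0.36 w 0.050195058657396846 F [-0.14  0.68  0.11] T [-0.   -0.05 -0.03]
nearL [-98.2  67.4]
nearR top [-97.9 -73.4]
farR top [ 97.5 -71.5]
farL [97.6 66.7]
bl rl [-64.9  58.2]
bl rr [-63.2   9.4]
bl fr [5.5 7.7]
bar near out [-84.4 -51.8]
bar far out [ 34.1 -51. ]
table z side [array([ 0.3531, -0.0117, -0.    ]), array([ 0.6616, -0.3057,  0.0013])]
table z top [array([ 0.415 , -0.0033,  0.001 ]), array([ 0.4707,  0.2707, -0.0008]), array([ 0.1033, -0.0281,  0.0135])]
(np.float64(285.6279707538115), np.float64(270.45374663975144))
wrist table [array([ 0.415 , -0.0159,  0.0008]), array([ 0.4979,  0.2707, -0.0009]), array([0.3724, 0.1318, 0.002 ]), array([ 0.3115,  0.1495, -0.0009])] 317.1688998141465 234.59402293246734
[-0.10356923 -0.06424294]
[-0.10391824  0.08210523]
[359.6, 31.4, 435.4, 95.1] [array([0.3359, 0.2236, 0.01  ])]
[335.8, 212.3, 394.7, 280.4] [array([0.5125, 0.1414, 0.01  ])]
[229.4, 320.9, 263.4, 336.2] [array([0.3373, 0.22  , 0.01  ])]
[269.1, 272.3, 283.1, 276.9] [array([0.4836, 0.1436, 0.01  ])]
```

View pics/top2.png

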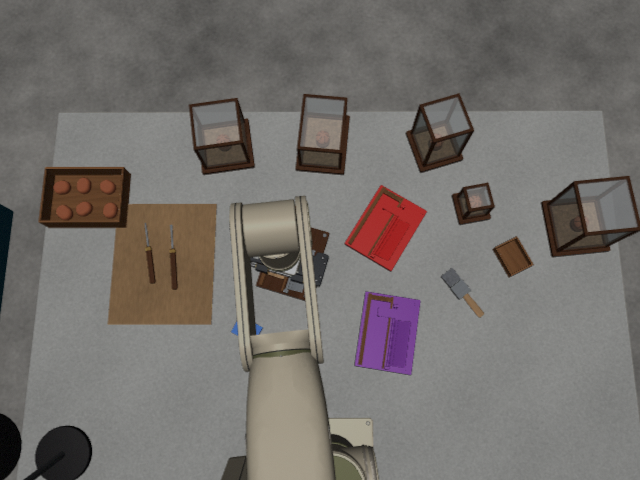

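```bash
python3 - <<'E'
from h import *
rep()
p=read_camera('wrist')
a=cv2.cvtColor(p['color'],cv2.COLOR_RGB2BGR)[165:365,200:460]
cv2.imwrite('pics/wz2.png',cv2.resize(a,None,fx=3,fy=3,interpolation=cv2.INTER_CUBIC))
np.savez('w2.npz',**{k:v for k,v in p.items()})
rep()
E
```

```text
t 3.025 board xy mm [-69.  -15.6] ee [0.4563 0.1024 0.2084] yaw err 0.4 w 0.05010647810286898 F [ 0.81  0.23 -0.81] T [-0.    0.06  0.03]
t 3.075 board xy mm [-68.9 -15.7] ee [0.4564 0.1023 0.2083] yaw err 0.38 w 0.050111626225718305 F [0.73 0.29 0.34] T [ 0.04 -0.01 -0.03]
```

View pics/wz2.png

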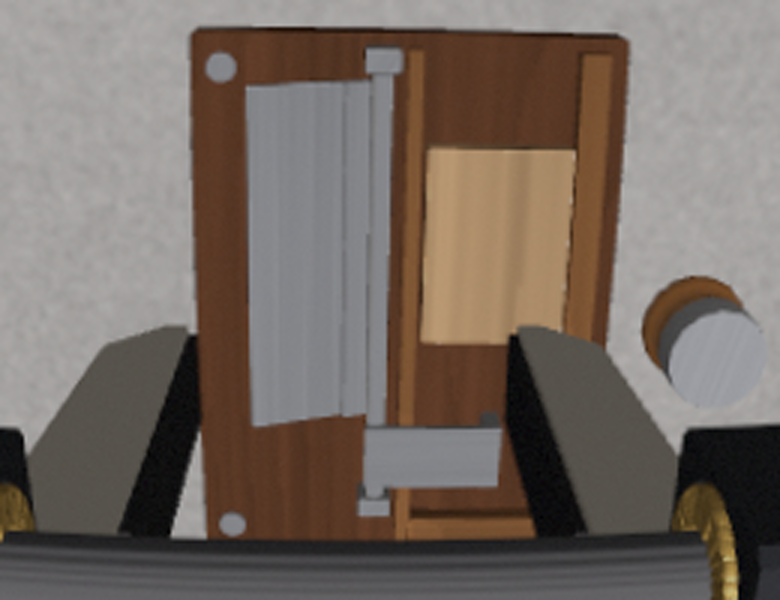

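```bash
python3 - <<'E'
from h import *
p=dict(np.load('w2.npz'))
for n,(a,b),z in [('nearR',(191,28),.016),('nearL',(629,38),.016),('blank rr',(428,149),.026),('blank rl',(576,151),.026),('blank fr',(421,342),.026),('bar nr out',(247,87),.038),('bar fr out',(254,426),.038),('screw',(221,67),.017),('screwfar',(233,524),.017),('jaw far L',(500,487),.032),('stop l',(410,517),.025)]:
    X=wun(p,200+a/3-.33,165+b/3-.33,z); print(n,np.round(inv(X)*1000,1))
E
```

```text
nearR [-103.3  -68.4]
nearL [-101.6   79.5]
blank rr [-64.3  10.8]
blank rl [-64.1  60.7]
blank fr [ 4.6 10.1]
bar nr out [-86.9 -47.8]
bar fr out [ 31.8 -48. ]
screw [-90.1 -58.3]
screwfar [ 85.6 -59.3]
jaw far L [60.  40.4]
stop l [76.8  8.3]
```

{"method": "carry_out", "body": {"deltas": "-0.001 0.004 -0.025 0 0.46;-0.001 0.004 -0.025 0 0.46;-0.001 0.004 -0.025 0 0.46;-0.001 0.004 -0.025 0 0.46;0 0 0 -0.3 0.46;0 0 0 0 0.46"}}

```text
time_s: 3.82
ee_pos: [0.4528, 0.1199, 0.1077]
tool_rot: [0.004, 0.143, 0.99, 0.002]
wrist_force: [0.8, 0.1, 0.1]
width: 0.0503
```

```bash
python3 - <<'E'
from h import *
n=fwd([-.0015,.003]);print(n)
s=open('h.py').read().replace('B=[.52689,.09766,-.2896]','B=[%.5f,%.5f,-.2896]'%tuple(n)); open('h.py','w').write(s)
E
python3 - <<'E'
from h import *
rep()
p=read_camera('wrist')
a=cv2.cvtColor(p['color'],cv2.COLOR_RGB2BGR)[165:415,160:480]
cv2.imwrite('pics/wz3.png',cv2.resize(a,None,fx=2.4,fy=2.4,interpolation=cv2.INTER_CUBIC))
np.savez('w3.npz',**{k:v for k,v in p.items()})
p=read_camera('side'); e=state()['ee_pos']
a=cv2.cvtColor(p['color'],cv2.COLOR_RGB2BGR)[140:265,240:390]
cv2.imwrite('pics/sz3.png',cv2.resize(a,None,fx=5,fy=5,interpolation=cv2.INTER_CUBIC))
np.savez('s3.npz',**{k:v for k,v in p.items()})
for dz in (0,-.01,-.02,-.03):
  for y in (-.034,.034):
    d=fwd([*(inv(e)+[0,y])]); u,v=proj(p,[*d,e[2]+dz]); print(dz,y,'px in crop',(u-240+.4)*5,(v-140+.4)*5)
rep()
E
```

```text
[0.52630917 0.10096343]
t 3.825 board xy mm [-75.8  -2.8] ee [0.4528 0.1199 0.1077] yaw err 0.18 w 0.05030648023468334 F [0.81 0.07 0.08] T [0.   0.02 0.01]
0 -0.034 px in crop 221.0099564239381 290.63733860050957
0 0.034 px in crop 255.16050362242123 202.50288262603644
-0.01 -0.034 px in crop 221.92466110365342 306.0798056175956
-0.01 0.034 px in crop 255.82145419754323 217.90041180249742
-0.02 -0.034 px in crop 222.8273012591951 321.3185937634985
-0.02 0.034 px in crop 256.47402765272045 233.10278728121472
-0.03 -0.034 px in crop 223.71811401487645 336.35770628043656
-0.03 0.034 px in crop 257.11838224688347 248.1136958681081
t 3.925 board xy mm [-75.7  -2.8] ee [0.453  0.1199 0.1078] yaw err 0.18 w 0.050057838898999084 F [ 0.14 -0.08 -0.14] T [0.03 0.01 0.05]
```

View pics/wz3.png

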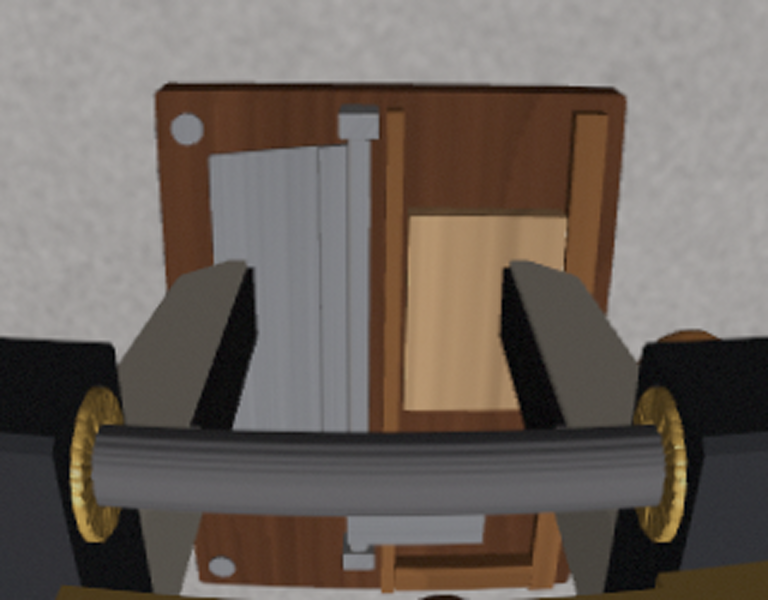

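View pics/sz3.png

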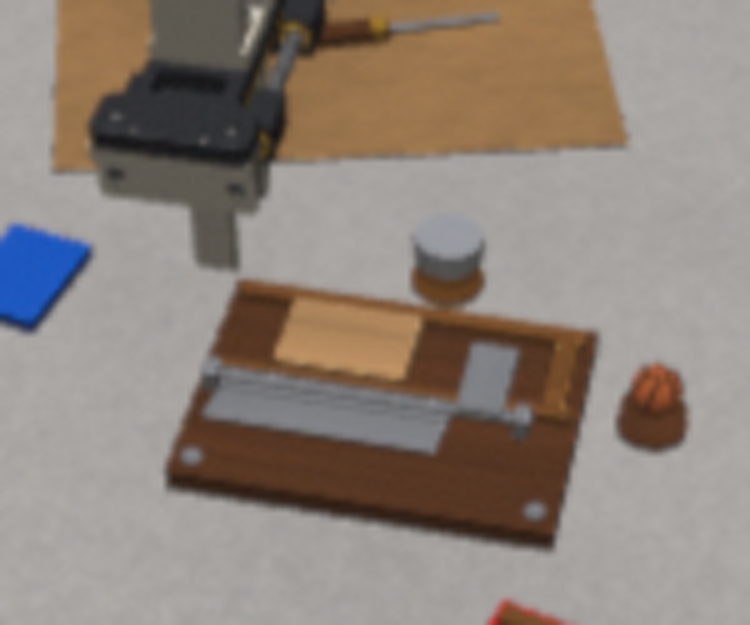

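```bash
python3 - <<'E'
from h import *
p=dict(np.load('s3.npz'))
e=np.array([.453,.1199,.1078])
for a in (205,217,230):
  for b in (225,240,250,258,264,268,272):
    X=unproj(p,240+a/5-.4,140+b/5-.4); print((a,b),np.round((inv(X)-inv(e))*1000,1),round((X[2]-e[2])*1000,1))
p=dict(np.load('w3.npz'))
print('wrist')
for a,b in [(245,270),(225,272),(250,300),(248,280),(240,264),(515,270),(540,275)]:
    X=wun(p,160+a/2.4-.4,165+b/2.4-.4); print((a,b),np.round((inv(X)-inv(e))*1000,1),round((X[2]-e[2])*1000,1))
for n,(a,b),z in [('nearR',(156,88),.016),('nearL',(626,95),.016),('blank rr',(408,214),.026),('blank rl',(567,216),.026),('blank fr',(404,410),.026),('bar nr out',(209,156),.038),('screw',(187,129),.017),('screw far',(222,567),.017)]:
    X=wun(p,160+a/2.4-.4,165+b/2.4-.4,z); print(n,np.round(inv(X)*1000,1))
E
```

```text
(205, 225) [ -4.  -40.3] 45.5
(205, 240) [ -3.8 -42.4] 38.2
(205, 250) [ -6.  -36.6] 26.7
(205, 258) [ -5.1 -40. ] 24.8
(205, 264) [ -4.5 -42.6] 23.4
(205, 268) [ -5.4 -40.2] 18.6
(205, 272) [-49.2  99.6] -111.5
(217, 225) [  2.4 -42.3] 48.3
(217, 240) [  1.8 -41.6] 38.5
(217, 250) [  1.1 -40.2] 31.0
(217, 258) [  0.6 -39.4] 25.3
(217, 264) [  1.3 -42.5] 24.3
(217, 268) [  0.1 -38.6] 18.4
(217, 272) [-41.4  97.1] -107.9
(230, 225) [  7.3 -37.6] 45.3
(230, 240) [  5.4 -32.6] 31.7
(230, 250) [  6.3 -36.4] 28.8
(230, 258) [  6.3 -37. ] 24.4
(230, 264) [  6.  -36.8] 20.4
(230, 268) [  7.2 -41.1] 21.8
(230, 272) [  3.7 -29.7] 8.9
wrist
(245, 270) [ -8.8 -26.4] 12.6
(225, 272) [-10.5 -29.6] 17.7
(250, 300) [ -3.5 -25.3] 15.4
(248, 280) [ -8.3 -25.3] 16.5
(240, 264) [-10.3 -27.2] 13.2
(515, 270) [-10.2  27.2] 15.8
(540, 275) [-10.3  31.6] 18.9
nearR [-101.6  -71.2]
nearL [-99.7  76.2]
blank rr [-63.9   7.3]
blank rl [-63.1  57. ]
blank fr [6.1 7. ]
bar nr out [-85.6 -51. ]
screw [-88.6 -61.6]
screw far [ 87.2 -62.7]
```

{"method": "carry_out", "body": {"deltas": "0 0 -0.015 0 0.46;0 0 -0.015 0 0.46;0 0 -0.012 0 0.46;0 0 0 0 0.46"}}

```text
time_s: 4.42
ee_pos: [0.4535, 0.1197, 0.0637]
tool_rot: [0.005, 0.143, 0.99, 0.002]
wrist_force: [-0.4, -0.4, 1.0]
width: 0.0504
```

```bash
cat > look.py <<'E'
from h import *
import sys
n=sys.argv[1]
rep()
p=read_camera('side')
a=cv2.cvtColor(p['color'],cv2.COLOR_RGB2BGR)[170:260,260:380]
cv2.imwrite('pics/sz%s.png'%n,cv2.resize(a,None,fx=6,fy=6,interpolation=cv2.INTER_CUBIC))
p=read_camera('wrist')
a=cv2.cvtColor(p['color'],cv2.COLOR_RGB2BGR)[165:415,160:480]
cv2.imwrite('pics/wz%s.png'%n,cv2.resize(a,None,fx=2.4,fy=2.4,interpolation=cv2.INTER_CUBIC))
rep()
E
python3 look.py 4
```

```text
t 4.425 board xy mm [-75.1  -2.9] ee [0.4535 0.1197 0.0637] yaw err 0.15 w 0.05039517460821925 F [-0.45 -0.44  1.04] T [-0.    0.02  0.01]
t 4.525 board xy mm [-74.2  -2.5] ee [0.4545 0.1198 0.0651] yaw err 0.16 w 0.050325318884140796 F [ 0.3  -0.05  0.39] T [ 0.02  0.04 -0.06]
```

View pics/sz4.png

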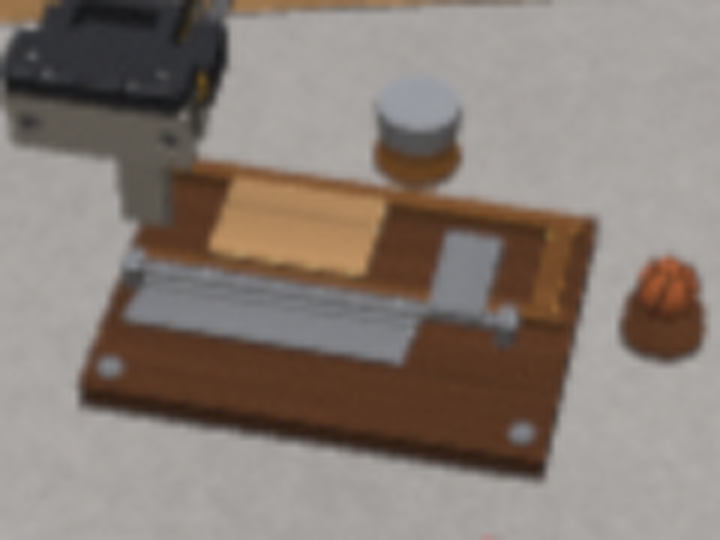

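View pics/wz4.png

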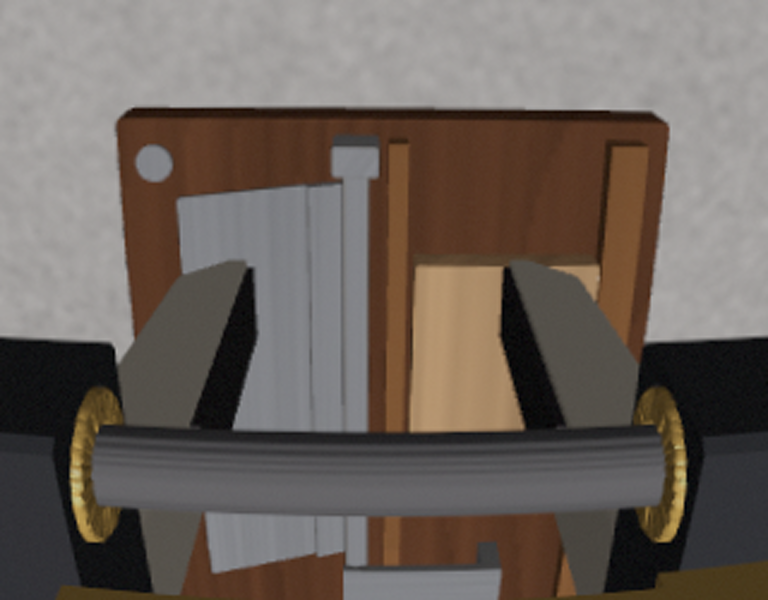

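{"method": "carry_out", "body": {"deltas": "-0.001 0 -0.01 0 0.46;0 0 -0.01 0 0.46;0 0 -0.008 0 0.46;0 0 0 0 0.46"}}

```text
time_s: 5.03
ee_pos: [0.4538, 0.1199, 0.0357]
tool_rot: [0.006, 0.143, 0.99, 0.003]
wrist_force: [0.1, 0.8, -0.3]
width: 0.05
```

```bash
python3 look.py 5
```

```text
t 5.025 board xy mm [-74.9  -2.5] ee [0.4538 0.1199 0.0357] yaw err 0.16 w 0.05004216193345565 F [ 0.07  0.85 -0.33] T [ 0.02  0.02 -0.01]
t 5.125 board xy mm [-74.2  -2.2] ee [0.4545 0.12   0.0366] yaw err 0.16 w 0.050195882683745405 F [-0.09  0.06 -0.33] T [0.07 0.01 0.03]
```

View pics/sz5.png

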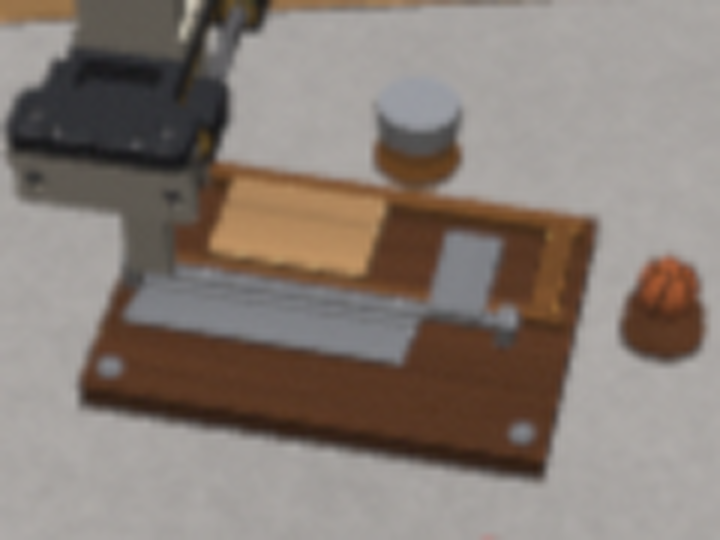

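View pics/wz5.png

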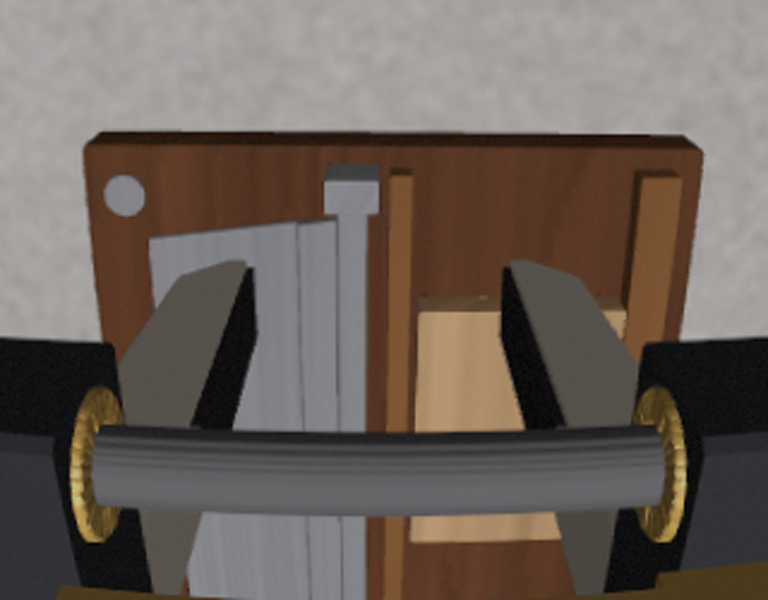

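{"method": "carry_out", "body": {"deltas": "-0.001 0 -0.008 0 0.46;0 0 -0.005 0 0.46;0 0 0 0 0.46"}}

```text
time_s: 5.5
ee_pos: [0.454, 0.1201, 0.0232]
tool_rot: [0.007, 0.143, 0.99, 0.003]
wrist_force: [-0.7, -0.4, -0.5]
width: 0.0503
```

{"method": "carry_out", "body": {"deltas": "0 0 -0.004 0 0.46;0 0 0 0 0.46"}}

```text
time_s: 5.75
ee_pos: [0.4544, 0.1202, 0.0194]
tool_rot: [0.008, 0.143, 0.99, 0.003]
wrist_force: [-0.9, 0.0, 0.9]
width: 0.0505
```

{"method": "carry_out", "body": {"deltas": "0 0 -0.004 0 0.46;0 0 0 0 0.46"}}

```text
time_s: 6.0
ee_pos: [0.4549, 0.1201, 0.0158]
tool_rot: [0.008, 0.143, 0.99, 0.003]
wrist_force: [-1.4, -0.5, 3.2]
width: 0.0502
```

{"method": "carry_out", "body": {"deltas": "-0.002 0 -0.004 0 0.46;-0.001 0 -0.004 0 0.46;0 0 -0.002 0 0.46"}}

```text
time_s: 6.38
ee_pos: [0.4553, 0.1203, 0.0094]
tool_rot: [0.011, 0.143, 0.99, 0.004]
wrist_force: [-12.5, -1.4, 26.8]
width: 0.0504
```

```bash
python3 look.py 6
```

```text
t 6.375 board xy mm [-73.6  -1.7] ee [0.4553 0.1203 0.0094] yaw err 0.17 w 0.050402903504674586 F [-12.55  -1.37  26.79] T [-0.9   2.61 -0.33]
t 6.475 board xy mm [-73.7  -1.8] ee [0.4552 0.1203 0.0095] yaw err 0.17 w 0.05041637665232772 F [-10.3   -0.92  22.23] T [-0.75  1.98 -0.26]
```

View pics/sz6.png

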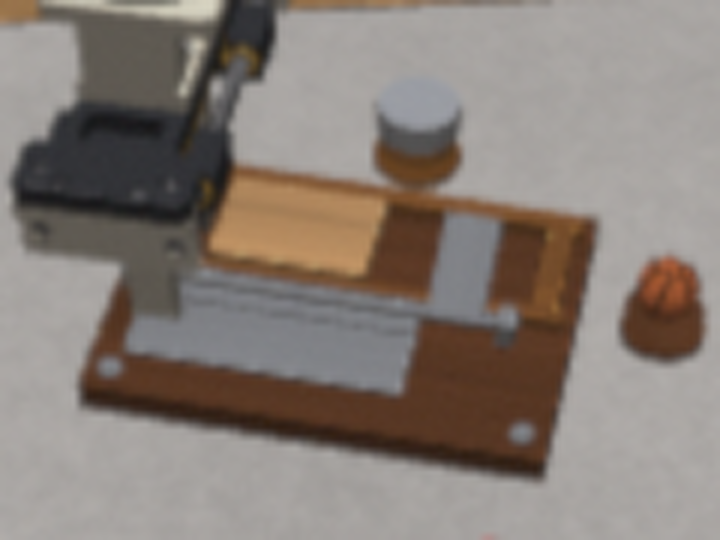

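View pics/wz6.png

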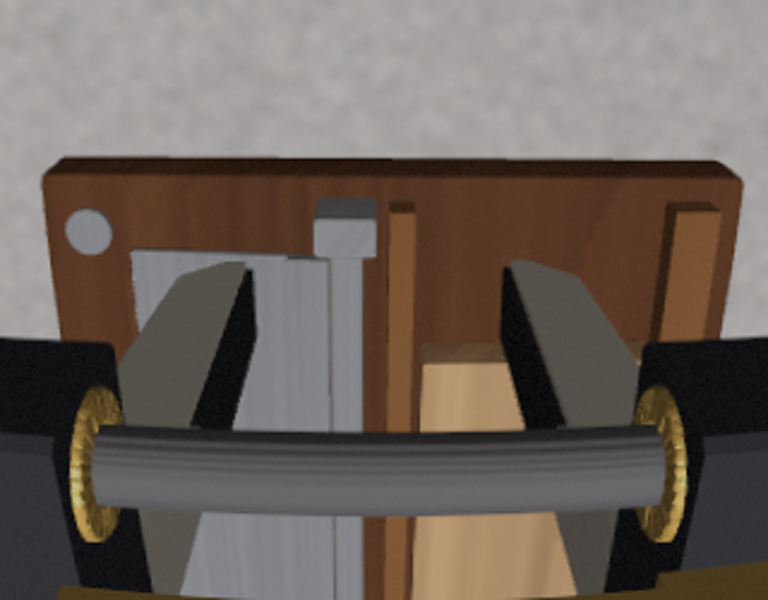

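{"method": "carry_out", "body": {"deltas": "0.004 -0.001 0 0 0.46;0.004 -0.001 0 0 0.46;0.004 -0.001 -0.0005 0 0.46"}}

```text
time_s: 6.85
ee_pos: [0.4624, 0.1185, 0.0097]
tool_rot: [0.006, 0.143, 0.99, 0.003]
wrist_force: [-17.0, 3.6, 20.1]
width: 0.0505
```

```bash
python3 look.py 7
```

```text
t 6.85 board xy mm [-66.3  -1.5] ee [0.4624 0.1185 0.0097] yaw err 0.13 w 0.050456342692444506 F [-16.98   3.61  20.09] T [ 0.05  3.35 -0.46]
t 6.95 board xy mm [-66.1  -1.5] ee [0.4625 0.1184 0.0098] yaw err 0.13 w 0.050009535562881915 F [-11.33   2.2   16.51] T [-0.08  2.33 -0.33]
```

View pics/sz7.png

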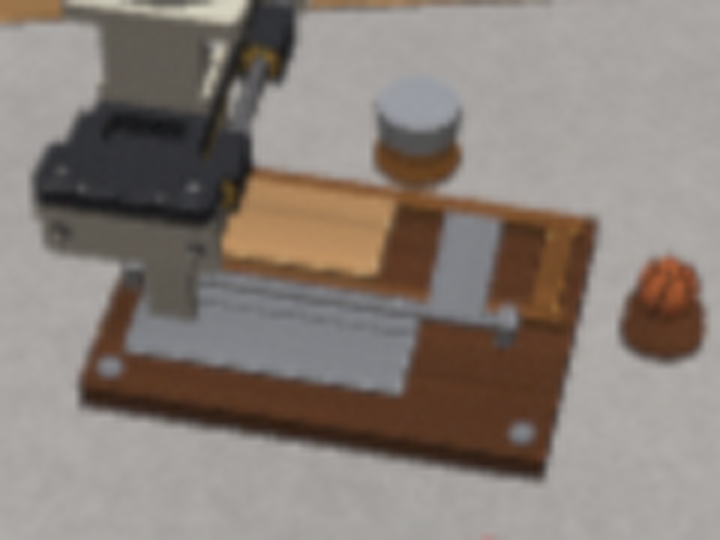

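View pics/wz7.png

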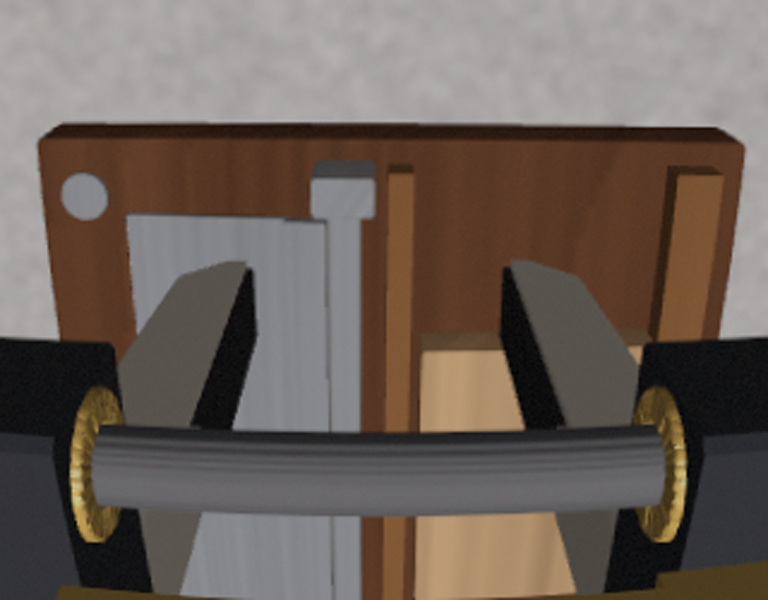

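{"method": "carry_out", "body": {"deltas": "0.006 -0.0018 0 0 0.46;0.006 -0.0018 0 0 0.46;0.006 -0.0018 0 0 0.46;0.006 -0.0018 0 0 0.46"}}

```text
time_s: 7.45
ee_pos: [0.4779, 0.1137, 0.0099]
tool_rot: [-0.004, 0.143, 0.99, 0.004]
wrist_force: [-11.6, 2.8, 12.8]
width: 0.05
```

```bash
python3 look.py 8
```

```text
t 7.45 board xy mm [-50.   -1.6] ee [0.4779 0.1137 0.0099] yaw err 0.11 w 0.050006103765265104 F [-11.58   2.77  12.85] T [ 0.1   2.13 -0.26]
t 7.55 board xy mm [-49.1  -1.5] ee [0.4788 0.1135 0.01  ] yaw err 0.1 w 0.050288754200609805 F [-7.55  0.91 10.52] T [-0.03  1.41 -0.22]
```

View pics/sz8.png

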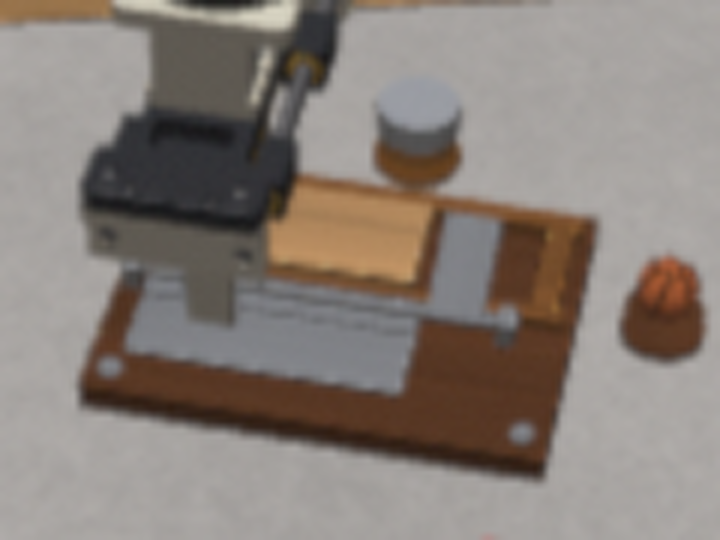

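{"method": "carry_out", "body": {"deltas": "0.006 -0.0018 -0.0004 0 0.46;0.006 -0.0018 -0.0004 0 0.46;0.006 -0.0018 -0.0004 0 0.46;0.006 -0.0018 -0.0004 0 0.46"}}

```text
time_s: 8.05
ee_pos: [0.4932, 0.1093, 0.0098]
tool_rot: [-0.014, 0.144, 0.99, 0.004]
wrist_force: [-14.5, 2.7, 19.5]
width: 0.0503
```

```bash
python3 look.py 9
```

```text
t 8.05 board xy mm [-34.1  -1.5] ee [0.4932 0.1093 0.0098] yaw err 0.07 w 0.05031779884494991 F [-14.52   2.7   19.52] T [ 0.08  2.92 -0.48]
t 8.15 board xy mm [-33.1  -1.5] ee [0.4942 0.109  0.0099] yaw err 0.07 w 0.05018527076030547 F [-9.61  2.09 15.64] T [-0.12  2.05 -0.23]
```

View pics/sz9.png

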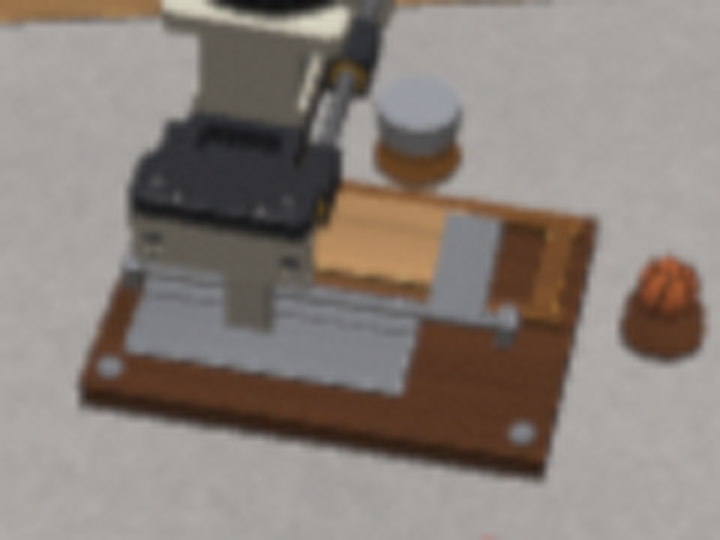

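{"method": "carry_out", "body": {"deltas": "0.006 -0.0018 0 0 0.46;0.006 -0.0018 -0.0001 0 0.46;0.006 -0.0018 -0.0002 0 0.46;0.006 -0.0018 -0.0002 0 0.46;0.006 -0.0018 -0.0003 0 0.46"}}

```text
time_s: 8.78
ee_pos: [0.5165, 0.1026, 0.01]
tool_rot: [-0.022, 0.144, 0.989, 0.004]
wrist_force: [-10.3, 2.0, 15.7]
width: 0.0504
```

```bash
python3 look.py 10
```

```text
t 8.775 board xy mm [-9.9 -1.3] ee [0.5165 0.1026 0.01  ] yaw err 0.07 w 0.05035231229559079 F [-10.26   2.    15.7 ] T [ 0.04  2.12 -0.26]
t 8.875 board xy mm [-8.9 -1.3] ee [0.5174 0.1023 0.0101] yaw err 0.06 w 0.05043948775358022 F [-5.06  0.55 11.59] T [-0.08  1.26 -0.17]
```

View pics/sz10.png

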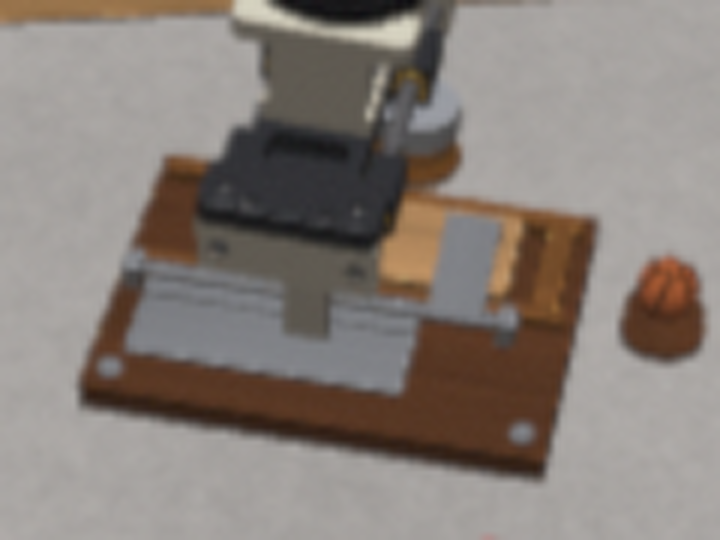

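View pics/wz10.png

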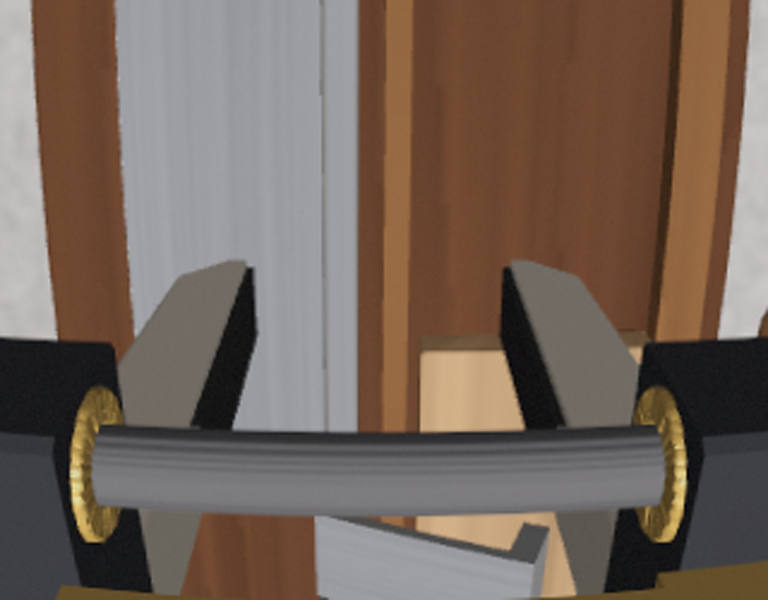

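{"method": "carry_out", "body": {"deltas": "0.006 -0.0018 -0.0002 0 0.46;0.005 -0.0015 -0.0002 0 0.46;0.004 -0.0012 -0.0002 0 0.46"}}

```text
time_s: 9.25
ee_pos: [0.5274, 0.0995, 0.0101]
tool_rot: [-0.027, 0.144, 0.989, 0.004]
wrist_force: [-18.4, 3.8, 21.3]
width: 0.0501
```

{"method": "carry_out", "body": {"deltas": "0.004 -0.0012 -0.0002 0 0.46"}}

```text
time_s: 9.38
ee_pos: [0.5274, 0.0995, 0.0101]
tool_rot: [-0.032, 0.143, 0.989, 0.005]
wrist_force: [-25.5, 5.9, 26.4]
width: 0.0499
```

```bash
python3 look.py 11
```

```text
t 9.375 board xy mm [ 1.5 -1.1] ee [0.5274 0.0995 0.0101] yaw err 0.11 w 0.049946909769545585 F [-25.49   5.93  26.39] T [0.9  4.76 0.14]
t 9.475 board xy mm [ 1.4 -1.1] ee [0.5273 0.0995 0.0101] yaw err 0.12 w 0.05040257909441154 F [-21.32   3.72  24.37] T [0.67 4.06 0.09]
```

View pics/sz11.png

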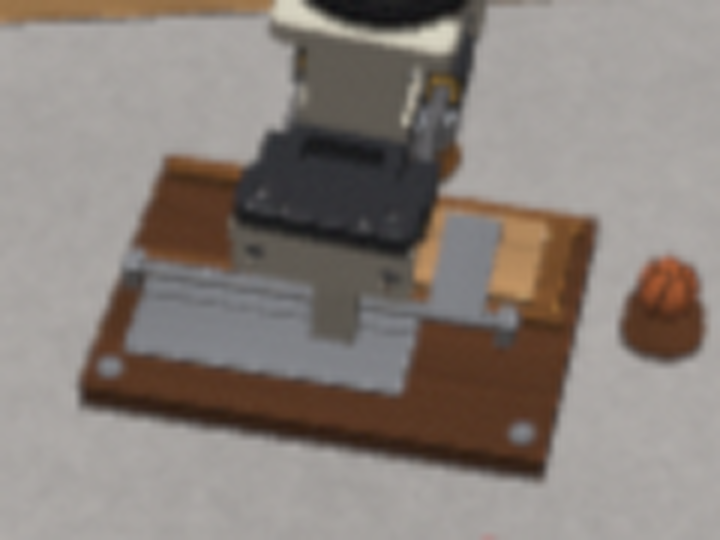

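{"method": "carry_out", "body": {"deltas": "-0.002 0.0006 0 0 0.46;-0.003 0.0009 0 0 0.46;-0.003 0.0009 0 0 0.46"}}

```text
time_s: 9.85
ee_pos: [0.5249, 0.1008, 0.0141]
tool_rot: [-0.026, 0.143, 0.989, 0.004]
wrist_force: [0.9, -1.1, 2.4]
width: 0.0502
```

```bash
python3 look.py 12
```

```text
t 9.85 board xy mm [-1.3 -0.5] ee [0.5249 0.1008 0.0141] yaw err 0.16 w 0.05015831940159036 F [ 0.85 -1.12  2.4 ] T [-0.1  -0.18  0.01]
t 9.95 board xy mm [-2.  -0.4] ee [0.5243 0.1011 0.0137] yaw err 0.17 w 0.050318214372140055 F [2.8  0.27 5.91] T [-0.36 -0.63  0.08]
```

View pics/wz12.png

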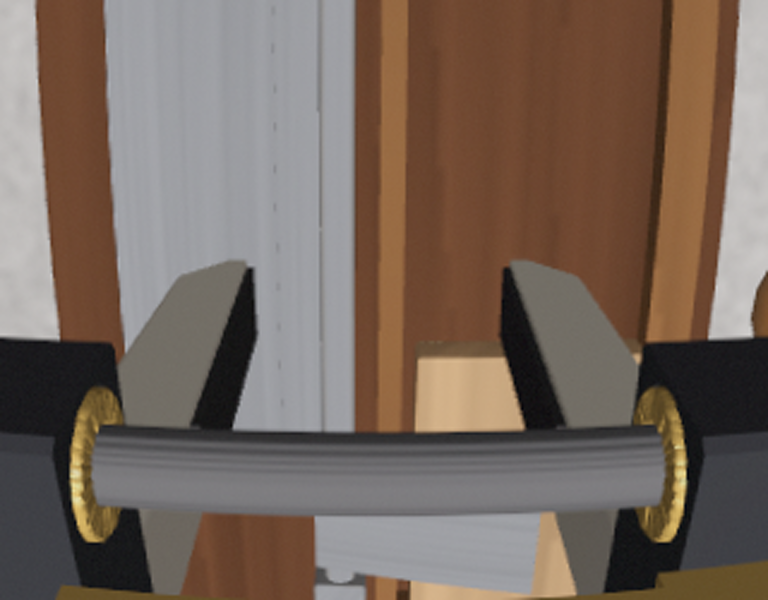

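View pics/sz12.png

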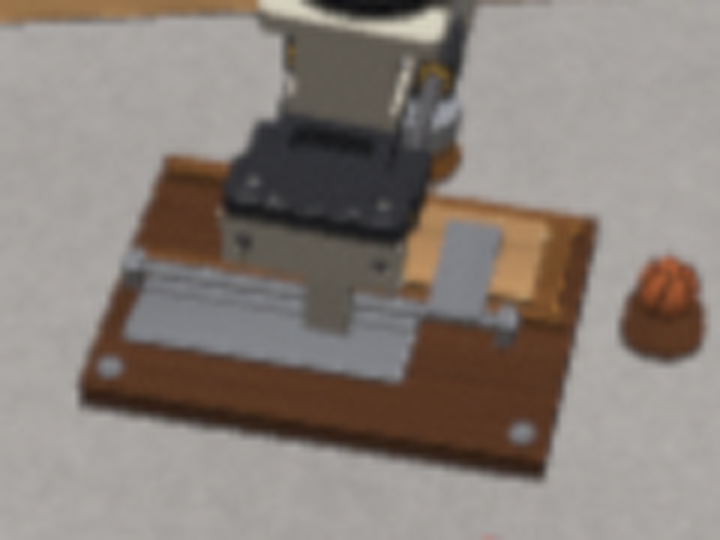

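{"method": "carry_out", "body": {"deltas": "-0.001 0.0003 0.01 0 0.46;0 0 0.015 0 0.46;0 0 0.03 0 0.46;0 0 0.04 0 0.46;-0.02 0.02 0.05 0 0.46;-0.03 0.06 0.04 0 0.46;-0.03 0.06 0 0 0.46;-0.03 0.06 0 0 0.46;-0.03 0.06 0 0 0.46;0 0 0 0 0.46;0 0 0 0 0.46"}}

```text
time_s: 11.32
ee_pos: [0.3858, 0.3413, 0.2009]
tool_rot: [-0.03, 0.143, 0.989, 0.006]
wrist_force: [0.6, -0.8, 0.1]
width: 0.0501
```

```bash
python3 - <<'E'
from h import *
rep()
p=read_camera('top')
a=cv2.cvtColor(p['color'],cv2.COLOR_RGB2BGR)[205:315,240:345]
cv2.imwrite('pics/topz2.png',cv2.resize(a,None,fx=5.4,fy=5.4,interpolation=cv2.INTER_CUBIC))
p=read_camera('side')
a=cv2.cvtColor(p['color'],cv2.COLOR_RGB2BGR)[170:260,260:380]
cv2.imwrite('pics/sz13.png',cv2.resize(a,None,fx=6,fy=6,interpolation=cv2.INTER_CUBIC))
E
```

```text
t 11.325 board xy mm [-203.2  190.2] ee [0.3858 0.3413 0.2009] yaw err 0.1 w 0.05006156674714567 F [ 0.57 -0.84  0.07] T [ 0.   -0.01  0.01]
```

View pics/topz2.png

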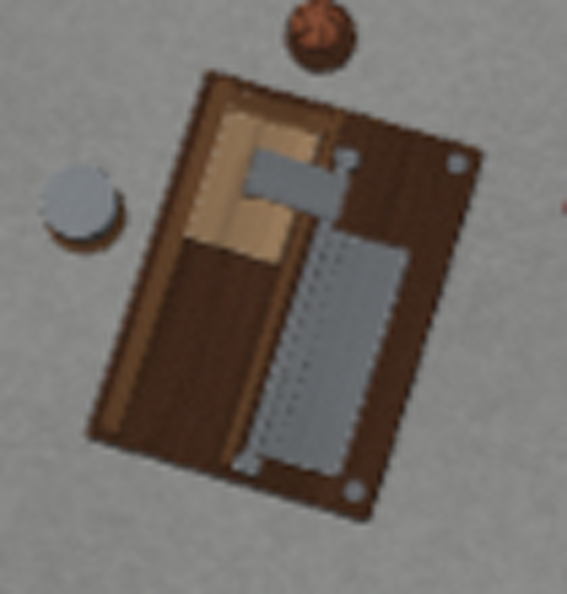

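View pics/sz13.png

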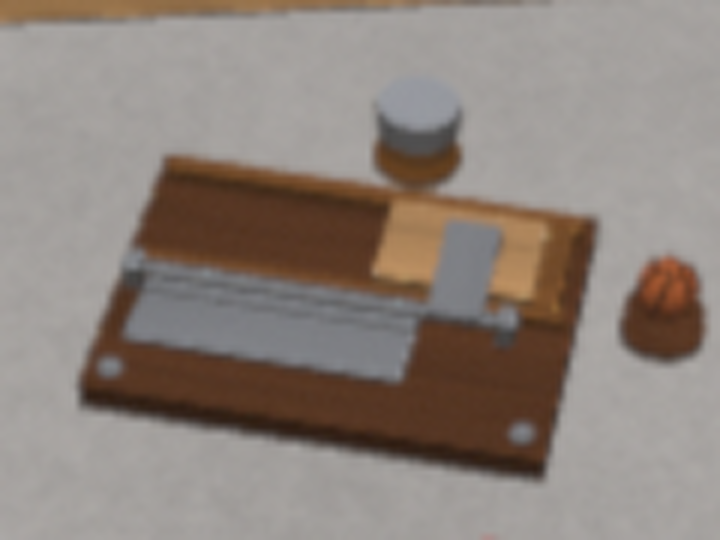

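```bash
python3 - <<'E'
from h import *
p=read_camera('top')
B0=[.52689,.09766,-.2896]
for n,(a,b),z in [('rL',(183,237),.026),('rR',(280,265),.026),('fL',(226,111),.026),('fR',(318,135),.026),('stop top edge',(228,106),.025)]:
    X=ray_at_z(p,a/5.4+240-.4,b/5.4+205-.4,z); print(n,np.round(inv(X,B0)*1000,1))
# blank colour profile along board x at y=45 (top image)
for x in range(66,96,2):
    d=fwd([x/1000,.045],B0);u,v=proj(p,[*d,.025]); q=cv2.getRectSubPix(p['color'],(1,1),(u,v))[0,0]; print(x,q,end=' ')
E
```

```text
rL [ 9.8 58.2]
rR [9.9 6.9]
fL [79.  57.3]
fR [80.2  8.5]
stop top edge [82.  57.3]
66 [139 112  83] 68 [138 112  83] 70 [138 112  83] 72 [139 112  83] 74 [139 111  82] 76 [139 111  83] 78 [135 108  80] 80 [121  94  67] 82 [104  76  52] 84 [91 64 42] 86 [86 58 38] 88 [84 57 37] 90 [81 55 36] 92 [75 49 33] 94 [66 43 28]
```

Rear edge at board x ≈ +9.9 mm (expected +10) and front edge at about 80 mm, so the blank is home and clamped.

```bash
python3 -c "
from workcell import *
print(close_job())"
```

```text
the job is handed in; nothing more can be done
None
```

The blank is in the holding board, pushed home against the end stop and clamped by the clip, and I have handed the job in.

One fingertip pressed the thumb bar right down and held it there. The other pushed the blank about 73 mm along the channel and under the raised jaw until it stopped. I then backed off, lifted and moved the arm away.

**Last checks:**
- **Position:** in the top camera the blank's rear edge is at board x ≈ +9.9 mm (target +10) and its front edge at about +80 mm.
- **Clamping:** the jaw rests on the blank and the bar has sprung back up. I judged this from the pictures and did not measure the clip angle.
- **Other things:** the carving and the jar look unmoved. I did not check the other things again after the job; the arm did not go near them.
- **Time and force:** about 11.4 s at hand-in. The highest wrist force I read was about 37 N, while pushing the blank against the stop.

**What disagreed or went differently:**
- **Wrist camera:** it placed the board 3 to 6 mm away from where the top camera had it, with the side camera about 2 mm off. I used a compromise position.
- **Fingertips:** they sit about 12 mm above the stated TCP, so I found the bar by touch.
- **Tool tilt:** the tool tilted by about 4° during the push.
- **Release:** the bar was still held when I began backing off, but it rose about 4 mm during that move. The clip therefore started closing slightly before the final lift; the blank was already home.

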